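# Close the test port of the flow-test console

## Task

Close the round test port on the sloping panel of the white flow-test console: set the loose black cover with the orange knob into the port and press it down until it has snapped past the ball catches and sits level, fully home. Then swing the latch with the red knob all the way across the cover's rim, and leave the other things on the bench where they are.

Things in the scene. Friction and masses are not known exactly. Their poses are not given: they have to be found in the camera images.
- cover: Loose black round port cover, 60 to 110 g, flat on the bench, knob up. Origin: centre of its underside, z up through the knob. Lip: diameter 66 mm, 4.5 mm thick, 2 mm bevels, greased; above it a disc, diameter 56 mm, to 11.5 mm; then the upright round orange knob to grip, diameter 22 mm, 11.5 to 34 mm above the underside. Its turn about z does not matter.
- console: White flow-test console, fixed, 280 wide (its y), 200 deep, about 144 mm high plus a bar handle at the back. Origin under its middle, x away from the robot. Its sloping grey panel (33 degrees) faces the robot. On the panel right of the port: a gauge (68 wide, 11 high; 146 mm right, 40 up the slope) and a black knob (32 wide, 18 high; 146 right, 50 down).
- port_seat (a point): Centre of the port's flat seat on the sloping panel. z points square out of the panel, x up the slope, y left along it. A fixed aluminium collar round the seat stands 12 mm above seat and panel, 68.4 mm inside, flaring to 72 mm at the mouth as a lead-in, 88 mm outside. Cover fully home: its origin at this point, z axes parallel, its knob's top 34 mm above the seat.
- port_balls (a point): Centre of the ring of three spring balls (4 mm), 4.9 mm above the seat; axes as port_seat. They stick 3.4 mm out of the collar's inner wall. A cover merely laid in rests on them 3 to 6 mm too high, often askew; pushed along -z with about 5 to 10 N it snaps past them, and they then hold its lip down on the seat.
- latch (a joint): Swing latch: flat steel arm turning about the panel's normal through latch_pivot. 0 = closed, at its stop: the arm points along panel +y at the port, tip over the cover's rim. Value (rad, up to 2.1) grows as it swings towards panel +x, up the slope; starts at 1.2 to 1.9. Light friction (1 N at the knob), stays where left. It passes 2 mm over a cover that is home; one too high blocks it.
- latch_pivot (a point): The latch's turning axis, 66 mm right of the port's centre (panel -y), 13.5 mm above the seat's plane; axes as port_seat. The arm is 13 mm wide, reaches 49.5 mm from the pivot and lies 13.5 to 17.5 mm above the seat's plane.
- latch_knob (a point): Centre of the top of the latch's upright round red knob: diameter 16 mm, 22 mm tall, axis square to the panel, 19.5 to 41.5 mm above the seat's plane, 28 mm from the pivot axis. Moves with the latch; the knob spins freely on its stem, so it can be held while the arm turns.
- tape: Loose bystander: roll of black tape, 62x60x19 mm, origin under its middle; leave alone.
- grease: Loose bystander: white grease tube, 52x161x33 mm, origin under its middle; leave alone.
- nozzle: Loose bystander: chrome cone-shaped fitting standing upright, 43x43x44 mm, origin under its middle; leave alone.
Things that resemble listed ones, but are neither listed nor needed, are in the scene too. Several things have the shape of the cover; the one meant has the colours described above.

How it is judged:
By the outcome, as a careful person would: the job done as asked, in the order asked, and still so for the second after the job is handed in, with the robot touching nothing.
It also fails if it takes over 45 s, if anything falls off the work surface, if the arm or the gripper's body presses on something with over 40 N, if the wrist force passes 120 N, or if a joint passes its speed limit or range.

## Robot

A 6-joint arm with a two-finger parallel gripper is mounted at the origin on the work surface; the furniture and walls round the work are solid. World frame = base frame: x ahead of the robot, y to its left, z up, the work surface at z = 0. Lengths are in m, angles in rad, forces in N, time in s.
With the tool pointing down it reaches from about 0.275 to 0.875 m from the base axis. Payload 12.5 kg.
Tool frame: the origin (TCP) lies on the centre line of the jaws, within the pads' length; the fingertips stand r.finger_overhang ahead of it and the grasp point (between the pads) lies 3 mm ahead of it (r.finger_overhang is the distance from the TCP to the fingertips, in m); z points along the fingers, y is the line along which they close (so a half turn about z gives the same grasp; the last joint's range is limited). The gripper opens to 85 mm and grips with 20 to 120 N. Pads are 22 mm wide; open, the fingers measure 114 mm over their backs; the gripper's body (76 mm by 85 mm) begins 54 mm behind the grasp point. The pads swing forward as they close: fully open they stand 13 mm farther back than shut.
Start: joints at [1.203, 0.351, 1.652, -0, 1.139, -0.085], TCP at [0.153, 0.528, 0.253] pointing down, gripper open.
Joint ranges: [-2.75, 2.75], [-0.79, 2.1], [0.01, 2.65], [-1.57, 4.71], [0.07, 3.14], [-2.87, 2.87]. Speed limits (rad/s): [2.22, 2.22, 2.79, 3.14, 3.14, 3.14].

## Interface

Orientations are given as a unit quaternion [x, y, z, w].
In Python, from cell import r, optics gives the robot as it stands. The module is installed in compiled form; this text tells all that it offers. Calls block until the motion is done:
- r.move_to(position, orientation): joint-space move of the TCP to a pose.
- r.move_linear(position, rot=None, vel=0.15): straight line of the TCP; rot=None keeps the orientation; vel is the mean speed in m/s.
- r.set_joints(angles): joint-space move.
- r.set_gripper(opening, squeeze=None): opening from 0.0 (shut) to 1.0 (fully open); squeeze is the grip in N (None keeps the last); returns when the fingers have stopped.
- r.sleep(seconds).
- r.inverse_kinematics(position, orientation): joint angles nearest the present ones, or None.
- optics.get_image(name): name is "scene" or "top" or "wrist"; returns a dict with "pixels" (400x640x3 uint8, red, green, blue), "depth" (400x640 float32, m along the optical axis (not along the pixel's ray), 0 where there is no reading), "fx", "fy", "cx", "cy" (pixels), "D" ([k1, k2, p1, p2, k3] as OpenCV has them; the pictures are not rectified), "camera_from_world" (4x4, takes a point from world to camera coordinates); the wrist camera has in their place "mount" (4x4, takes a point from camera to tool coordinates, whose origin is the TCP and whose axes are the flange's). Camera axes: x right, y down, z forward; pixel columns grow to the right and rows downward; lengths in m; the calibration is good to about 2 mm. A picture is of the moment at which its call begins: read the wrist's pose just before it.
A pose or a line that the arm cannot do raises r.PlanningError and nothing moves.
- r.hand_in(): hands the job in; it is judged then, once.
Readings, each from a call of its own:
- r.current_t(): time.
- r.current_q(): joint angles.
- r.current_qvel(): joint speeds.
- r.current_effort(): joint torques, N m.
- r.current_tool_pos(): TCP position.
- r.current_ee_rot(): TCP orientation.
- r.current_contact_force(): force on the tool from outside, world axes, zero at the start.
- r.current_torque(): the same for the moment, N m.
- r.current_opening(): opening from 0.0 (shut) to 1.0 (fully open).
- r.current_finger_force(): force on a finger pad.
Only numpy, scipy, OpenCV 4.12 (cv2) and the standard library are available. Lean on these libraries where they do the work, as an engineer would, in place of code of your own. Each camera call takes 0.05 s, during which the arm holds its last target. There are 200 camera calls.

## Working session

There is one attempt and no reset: what is moved stays moved. The work goes in short steps, each a Python script; the robot and the scene stay as the last script left them, time stands still between calls to the robot, and variables do not carry over. Pictures are saved under pics/ and viewed, at most 10 in all, crops included, and the job is handed in when it is done.

```bash
mkdir -p pics; cat > h.py <<'E'
import numpy as np, cv2
from cell import r, optics
from scipy.spatial.transform import Rotation as R
def shot(n):
    p,q=np.array(r.current_tool_pos()),np.array(r.current_ee_rot())
    d=optics.get_image(n)
    if 'camera_from_world' in d: T=np.linalg.inv(d['camera_from_world'])
    else:
        W=np.eye(4);W[:3,:3]=R.from_quat(q).as_matrix();W[:3,3]=p;T=W@np.array(d['mount'])
    d['T']=T; d['K']=np.array([[d['fx'],0,d['cx']],[0,d['fy'],d['cy']],[0,0,1.]]);return d
def ray(d,uv):
    n=cv2.undistortPoints(np.array([[uv]],float),d['K'],np.array(d['D'],float))[0,0]
    return d['T'][:3,3],d['T'][:3,:3]@np.array([n[0],n[1],1])
def at(d,uv):
    o,v=ray(d,uv);u0,v0=map(int,uv);w=d['depth'][v0-1:v0+2,u0-1:u0+2];w=w[w>0]
    return o+v*np.median(w) if len(w) else None
def cloud(d):
    h,w=d['depth'].shape;g=np.stack(np.meshgrid(np.arange(w),np.arange(h)),-1).reshape(-1,1,2).astype(float)
    n=cv2.undistortPoints(g,d['K'],np.array(d['D'],float)).reshape(h,w,2)
    c=np.dstack([n,np.ones((h,w))])*d['depth'][...,None]
    return c@d['T'][:3,:3].T+d['T'][:3,3]
def tri(*obs):
    A=np.zeros((3,3));b=np.zeros(3)
    for d,uv in obs:
        o,v=ray(d,uv);v=v/np.linalg.norm(v);P=np.eye(3)-np.outer(v,v);A+=P;b+=P@o
    return np.linalg.solve(A,b)
def save(f,img): cv2.imwrite('pics/'+f,cv2.cvtColor(img,cv2.COLOR_RGB2BGR))
E
python3 - <<'E'
from h import *
import pickle
for n in('scene','top','wrist'):
    d=shot(n);pickle.dump(d,open(n+'0.pkl','wb'));save(n+'0.png',d['pixels']);print(n,d['T'].round(3).tolist(),d['fx'])
print(r.finger_overhang,r.current_t(),r.current_ee_rot())
E
```

```text
scene [[-0.819, -0.439, 0.369, -0.004], [-0.574, 0.637, -0.515, 0.646], [-0.009, -0.633, -0.774, 1.178], [0.0, 0.0, 0.0, 1.0]] 403.41081652513066
top [[0.02, -0.991, 0.136, 0.325], [-1.0, -0.022, -0.018, -0.075], [0.02, -0.135, -0.991, 1.462], [0.0, 0.0, 0.0, 1.0]] 448.3480106315956
wrist [[0.28, 0.923, 0.264, 0.086], [0.96, -0.269, -0.077, 0.546], [0.0, 0.275, -0.961, 0.374], [0.0, 0.0, 0.0, 1.0]] 298.30046805095077
0.022 0.15 [ 1.40914763e-01  9.90021636e-01 -4.28519944e-04 -8.37905992e-05]
```

View pics/scene0.png

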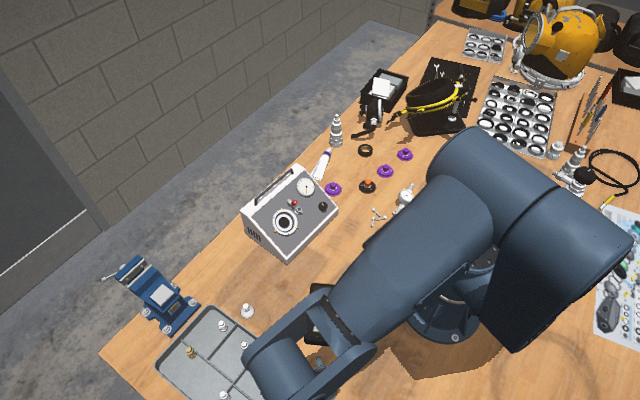

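View pics/top0.png

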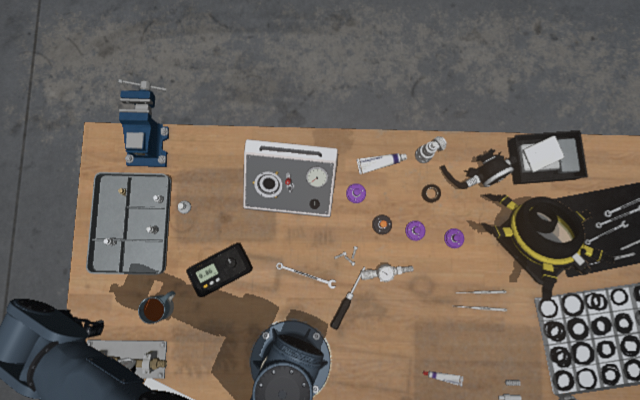

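The scene view shows the black cover with the orange knob at (367,186) and the console at (290,215). In the top view they are at (382,225) and (290,180). Things that could be taken for the cover, in top pixels:
- purple covers at (356,193), (415,230) and (454,238)
- tape at (431,193)

I choose (382,225), the black one with the orange knob, and check it in a crop.

```bash
python3 - <<'E'
from h import *
import pickle
s=pickle.load(open('scene0.pkl','rb'));t=pickle.load(open('top0.pkl','rb'))
a=cv2.resize(t['pixels'][130:250,235:395],None,fx=5,fy=5,interpolation=cv2.INTER_CUBIC)[:600]
b=cv2.resize(s['pixels'][150:270,235:395],None,fx=5,fy=5,interpolation=cv2.INTER_CUBIC)
save('ct.png',a);save('cs.png',b)
# panel plane fit from clouds
for n,d,bx in(('top',t,(248,160,325,208)),('scene',s,(255,185,325,245))):
    C=cloud(d);P=C[bx[1]:bx[3],bx[0]:bx[2]].reshape(-1,3);P=P[(P[:,2]>.03)&(P[:,2]<.2)]
    best=None;rng=np.random.default_rng(0)
    for _ in range(500):
        q=P[rng.choice(len(P),3)];m=np.cross(q[1]-q[0],q[2]-q[0]);L=np.linalg.norm(m)
        if L<1e-5: continue
        m/=L;i=abs((P-q[0])@m)<.002
        if best is None or i.sum()>best.sum():best=i
    Q=P[best];c=Q.mean(0);m=np.linalg.svd(Q-c)[2][2];m*=np.sign(m[2]);print(n,c.round(4),m.round(4),np.degrees(np.arccos(m[2])),best.sum(),len(P))
    # orange
    im=d['pixels'].astype(int);M=(im[...,0]>150)&(im[...,1]<130)&(im[...,2]<70)&(im[...,0]-im[...,1]>70)
    u0=(367,186) if n=='scene' else (382,225)
    yy,xx=np.nonzero(M);k=(abs(xx-u0[0])<12)&(abs(yy-u0[1])<12)
    print(xx[k].mean(),yy[k].mean(),k.sum(),np.median(C[yy[k],xx[k]],0))
E
```

```text
top [0.5432 0.0319 0.0939] [-0.544   0.0398  0.8382] 33.052700509131185 1616 3683
383.25 221.5 4 [ 0.43901739 -0.28685049  0.03266112]
scene [0.5437 0.0381 0.0941] [-0.5442  0.0495  0.8375] 33.12048446743467 1536 3826
367.0 181.7 10 [ 0.43510535 -0.28179321  0.03428233]
```

View pics/ct.png

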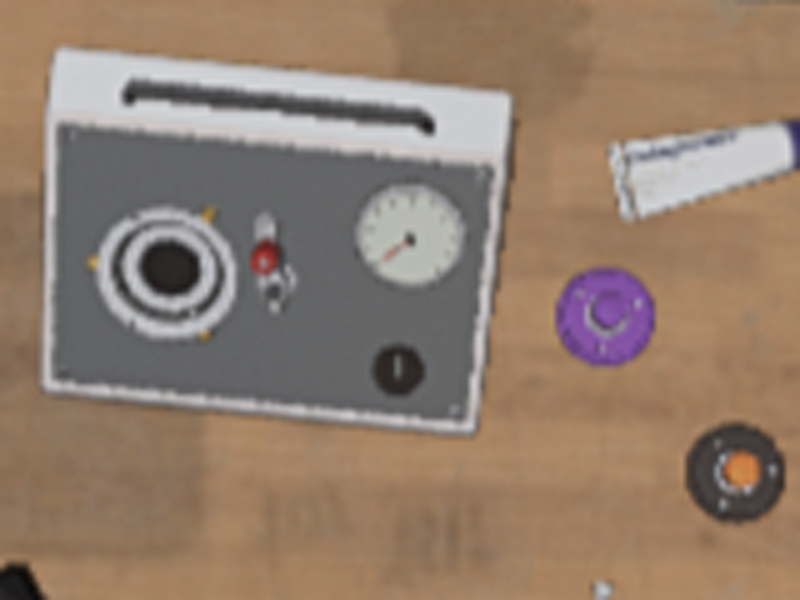

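View pics/cs.png

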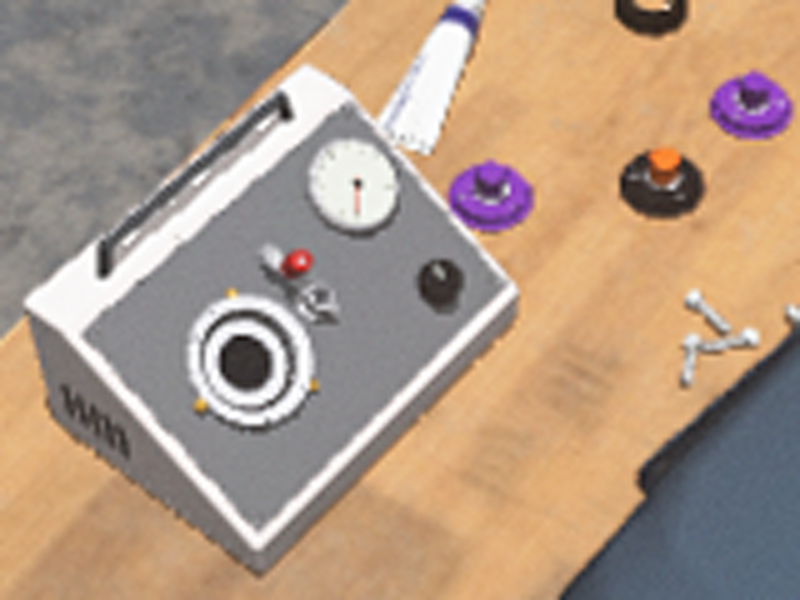

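The crops confirm the cover: black disc with the orange knob top at ct(742,468) / cs(666,157). The collar centre is at ct(167,273) / cs(251,360). The red latch knob is at ct(265,257) / cs(300,261). Next I triangulate these and take closer wrist views.

```bash
cat >> h.py <<'E'
def pose(x,y,z): # quaternion from tool y,z approx
    z=np.array(z,float)/np.linalg.norm(z);y=np.array(y,float);y-=z*(y@z);y/=np.linalg.norm(y)
    return R.from_matrix(np.c_[np.cross(y,z),y,z]).as_quat()
E
python3 - <<'E'
from h import *
import pickle
s=pickle.load(open('scene0.pkl','rb'));t=pickle.load(open('top0.pkl','rb'))
f=lambda x,y,oy:((x+.5)/5-.5+235,(y+.5)/5-.5+oy)
for n,a,b in(('knob',(742,468),(666,157)),('collar',(167,273),(251,360)),('latchknob',(265,257),(300,261)),('pivot',(276,292),(318,300))):
    print(n,tri((t,f(*a,130)),(s,f(*b,150))).round(4))
p=tri((t,f(742,468,130)),(s,f(666,157,150)))
c=tri((t,f(167,273,130)),(s,f(251,360,150)))
n=np.array([-.544,.045,.838]);n/=np.linalg.norm(n)
ps=[(p+[0,0,.12],pose(0,[.1,1,0],[0,0,-1])),(p+[0.05,0.05,.10],pose(0,[.1,1,0],[0,0,-1])),
 (c+n*.13+[0,-.03,0],pose(0,[-.05,1,0],-n)),(c+n*.11+[0,.04,0],pose(0,[-.05,1,0],-n))]
px=np.cross([-.05,1,0],n) 
for sgn in(1,-1):
    print('along x',sgn,r.inverse_kinematics(list(c+n*.1),list(pose(0,sgn*px,-n))))
tiles=[]
for i,(a,q) in enumerate(ps):
    try:
        r.move_to(list(a),list(q));r.sleep(.3);d=shot('wrist');pickle.dump(d,open(f'w{i}.pkl','wb'));tiles.append(d['pixels'])
        print(i,r.current_t(),d['T'][:3,3])
    except r.PlanningError as e: print(i,e);tiles.append(np.zeros((400,640,3),np.uint8))
m=np.vstack([np.hstack(tiles[:2]),np.hstack(tiles[2:])]);save('m.png',cv2.resize(m,(800,500),interpolation=cv2.INTER_AREA))
E
```

```text
knob [ 0.4326 -0.2853  0.0347]
collar [0.5398 0.0784 0.1027]
latchknob [0.5446 0.016  0.1394]
pivot [0.5316 0.0124 0.1022]
along x 1 [ 0.13190341  0.19127556  2.19662295 -0.56171294  0.21982234  0.62008002]
along x -1 [ 0.13190341  0.19127556  2.19662295 -0.56171294  0.21982234 -2.52151263]
0 3.5333 [ 0.36304166 -0.27931938  0.27542052]
1 4.275 [ 0.41260385 -0.22999569  0.25566751]
2 5.775 [0.34502883 0.05517449 0.27483443]
3 6.6833 [0.35568667 0.12416688 0.2584109 ]
```

View pics/m.png

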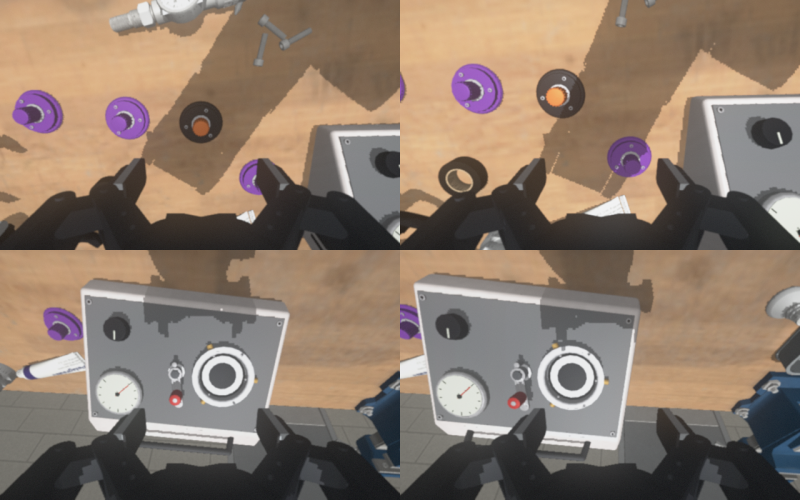

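The wrist views show the cover (right end of the row of three in view 0) and the port with the latch up. In full-resolution pixels the orange knob is at about (322,202) in view 0 and (250,154) in view 1. The collar is at about (358,202) in view 2 and (276,200) in view 3, and the red knob at (282,240) in view 2 and (184,242) in view 3.

```bash
python3 - <<'E'
from h import *
import pickle
w=[pickle.load(open(f'w{i}.pkl','rb')) for i in range(4)]
def cen(d,u0,cond):
    M=cond(d['pixels'].astype(int)).astype(np.uint8);M[:max(0,u0[1]-35)]=0;M[u0[1]+35:]=0;M[:,:max(0,u0[0]-35)]=0;M[:,u0[0]+35:]=0
    n,l,st,ce=cv2.connectedComponentsWithStats(M);k=1+st[1:,4].argmax();return ce[k],st[k]
org=lambda i:(i[...,0]>140)&(i[...,0]-i[...,2]>110)&(i[...,1]>60)
red=lambda i:(i[...,0]>100)&(i[...,0]-i[...,1]>70)&(i[...,0]-i[...,2]>60)
for i,u in((0,(322,202)),(1,(250,154))):
    print('orange',i,*cen(w[i],u,org))
for i,u in((2,(282,240)),(3,(184,242))):
    print('red',i,*cen(w[i],u,red))
Ns=[];cs=[]
for i,bx in((2,(150,70,430,300)),(3,(40,70,360,300))):
    P=cloud(w[i])[bx[1]:bx[3],bx[0]:bx[2]].reshape(-1,3);P=P[(P[:,2]>.03)&(P[:,2]<.2)];rng=np.random.default_rng(0);best=None
    for _ in range(300):
        q=P[rng.choice(len(P),3)];m=np.cross(q[1]-q[0],q[2]-q[0]);m/=np.linalg.norm(m)+1e-12
        I=abs((P-q[0])@m)<.0015
        if best is None or I.sum()>best.sum():best=I
    Q=P[best];c=Q.mean(0);m=np.linalg.svd(Q-c,full_matrices=False)[2][2];m*=np.sign(m[2]);print('plane',c,m,m@c,len(Q),np.degrees(np.arccos(m[2])),np.degrees(np.arctan2(-m[1],-m[0])));Ns.append(m);cs.append(c)
n=np.mean(Ns,0);n/=np.linalg.norm(n);c=np.mean(cs,0)
py=np.cross([0,0,1],n)*-1; py=py*np.sign(py[1])/np.linalg.norm(py);px=np.cross(py,n);print(n,px,py)
est=np.array([.5398,.0784,.1027]);o=est-n*((est-c)@n)  # on panel
print('o',o)
tiles=[]
g=np.stack(np.meshgrid(np.linspace(-.05,.05,400),np.linspace(-.05,.05,400)),-1)  # right=-y, down=-x
for i in(2,3):
    pts=o+n*.012+(-g[...,1:2])*px-g[...,0:1]*py
    T=np.linalg.inv(w[i]['T']);uv=cv2.projectPoints(pts.reshape(-1,3),cv2.Rodrigues(T[:3,:3])[0],T[:3,3],w[i]['K'],np.array(w[i]['D'],float))[0].reshape(400,400,2).astype(np.float32)
    tiles.append(cv2.remap(w[i]['pixels'],uv,None,cv2.INTER_CUBIC))
im=np.hstack(tiles)
for t in tiles:
    gy=cv2.GaussianBlur(cv2.cvtColor(t,cv2.COLOR_RGB2GRAY),(5,5),1)
    print(cv2.HoughCircles(gy,cv2.HOUGH_GRADIENT,1,300,param1=100,param2=15,minRadius=170,maxRadius=182))
im=im.copy();cv2.circle(im,(200,200),176,(0,255,0),1);cv2.circle(im,(600,200),176,(0,255,0),1)
save('rect.png',im)
np.savez('pan.npz',n=n,px=px,py=py,o=o)
E
```

```text
Traceback (most recent call last):
ValueError: attempt to get argmax of an empty sequence
```

```bash
cat > m.py <<'E'
from h import *
import pickle
w=[pickle.load(open(f'w{i}.pkl','rb')) for i in range(4)]
def cen(d,u0,hlo,hhi,smin):
    H=cv2.cvtColor(d['pixels'],cv2.COLOR_RGB2HSV).astype(int)
    h=(H[...,0]+90)%180-90
    M=((h>=hlo)&(h<=hhi)&(H[...,1]>smin)&(H[...,2]>60)).astype(np.uint8)
    K=np.zeros_like(M);K[u0[1]-22:u0[1]+22,u0[0]-22:u0[0]+22]=1;M*=K
    n,l,st,ce=cv2.connectedComponentsWithStats(M)
    if n<2: print(d['pixels'][u0[1],u0[0]],H[u0[1],u0[0]]);return None,None
    k=1+st[1:,4].argmax();return ce[k],st[k]
for i,u in((0,(322,202)),(1,(248,154))):
    print('orange',i,w[i]['pixels'][u[1],u[0]],*cen(w[i],u,5,20,170))
for i,u in((2,(282,240)),(3,(184,242))):
    print('red',i,w[i]['pixels'][u[1],u[0]],*cen(w[i],u,-12,8,150))
Ns=[];cs=[]
for i,bx in((2,(150,70,430,300)),(3,(40,70,360,300))):
    P=cloud(w[i])[bx[1]:bx[3],bx[0]:bx[2]].reshape(-1,3);P=P[(P[:,2]>.03)&(P[:,2]<.2)];rng=np.random.default_rng(0);best=None
    for _ in range(300):
        q=P[rng.choice(len(P),3)];m=np.cross(q[1]-q[0],q[2]-q[0]);m/=np.linalg.norm(m)+1e-12
        I=abs((P-q[0])@m)<.0015
        if best is None or I.sum()>best.sum():best=I
    Q=P[best];c=Q.mean(0);m=np.linalg.svd(Q-c,full_matrices=False)[2][2];m*=np.sign(m[2]);print('plane',c,m,m@c,len(Q),np.degrees(np.arccos(m[2])),np.degrees(np.arctan2(-m[1],-m[0])));Ns.append(m);cs.append(c)
n=np.mean(Ns,0);n/=np.linalg.norm(n);c=np.mean(cs,0)
py=np.cross([0,0,1],n)*-1; py=py*np.sign(py[1])/np.linalg.norm(py);px=np.cross(py,n);print(n,px,py)
est=np.array([.5398,.0784,.1027]);o=est-n*((est-c)@n)  # on panel
print('o',o)
tiles=[]
g=np.stack(np.meshgrid(np.linspace(-.05,.05,400),np.linspace(-.05,.05,400)),-1)  # right=-y, down=-x
for i in(2,3):
    pts=o+n*.012+(-g[...,1:2])*px-g[...,0:1]*py
    T=np.linalg.inv(w[i]['T']);uv=cv2.projectPoints(pts.reshape(-1,3),cv2.Rodrigues(T[:3,:3])[0],T[:3,3],w[i]['K'],np.array(w[i]['D'],float))[0].reshape(400,400,2).astype(np.float32)
    tiles.append(cv2.remap(w[i]['pixels'],uv,None,cv2.INTER_CUBIC))
im=np.hstack(tiles)
for t in tiles:
    gy=cv2.GaussianBlur(cv2.cvtColor(t,cv2.COLOR_RGB2GRAY),(5,5),1)
    print(cv2.HoughCircles(gy,cv2.HOUGH_GRADIENT,1,300,param1=100,param2=15,minRadius=170,maxRadius=182))
im=im.copy();cv2.circle(im,(200,200),176,(0,255,0),1);cv2.circle(im,(600,200),176,(0,255,0),1)
save('rect.png',im)
np.savez('pan.npz',n=n,px=px,py=py,o=o)
E
python3 m.py
```

```text
[162  98  60] [ 11 161 162]
orange 0 [162  98  60] None None
[241 170 102] [ 15 147 241]
orange 1 [241 170 102] None None
red 2 [221 215 217] [274. 238.] [274 238   1   1   1]
red 3 [185  92  92] [180.52941176 244.41176471] [174 238  16  15  85]
plane [0.52891081 0.02198444 0.08571813] [-0.54489608  0.04149435  0.83747626] -0.21550229805555784 39859 33.12542984943086 -4.3547232000293254
plane [0.52908782 0.02203257 0.08585629] [-0.54301078  0.0423034   0.83865947] -0.21436414726198758 47212 33.00116700803981 -4.45464546320434
[-0.54395381  0.04189891  0.83806845] [ 0.83559329 -0.0643629   0.54556509] [ 0.0767991   0.99704659 -0.        ]
o [0.5455995  0.07795328 0.09376473]
[[[204.5 198.5 172.6]]]
[[[204.5 198.5 172.1]]]
```

View pics/rect.png

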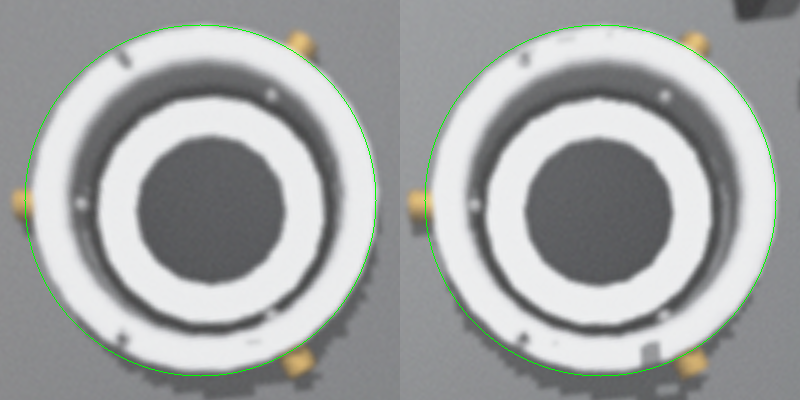

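The rectified views agree: the collar centre is at (204,198) in both tiles, so port_seat is 1 mm right of and 0.4 mm above my estimate. Now I locate the knobs with looser colour thresholds.

```bash
cat > m2.py <<'E'
import io,contextlib
with contextlib.redirect_stdout(io.StringIO()): from m import *
seat=o+.0004*px-.0011*py
np.savez('pan.npz',n=n,px=px,py=py,seat=seat);print('seat',seat)
A=[cen(w[0],(322,202),0,20,125),cen(w[1],(248,154),0,20,125)]
B=[cen(w[2],(282,240),-14,10,100),cen(w[3],(184,242),-14,10,100)]
for a in A+B: print(*a)
print('orange',tri((w[0],A[0][0]),(w[1],A[1][0])),at(w[0],A[0][0]),at(w[1],A[1][0]))
for i in(0,1):
    C=cloud(w[i]);print(np.median(C[(abs(C[...,0]-.43)<.05)&(abs(C[...,1]+.285)<.05)&(C[...,2]<.012)],0))
k=tri((w[2],B[0][0]),(w[3],B[1][0]));e=k-seat
print('red',k,'panel',e@px,e@py,e@n,'angle',np.arctan2(e@px,e@py+.066),np.hypot(e@px,e@py+.066))
crop=lambda d,u:cv2.resize(d['pixels'][u[1]-32:u[1]+32,u[0]-32:u[0]+32],(400,400),interpolation=cv2.INTER_CUBIC)
save('kn.png',np.hstack([crop(w[0],(322,202)),crop(w[1],(248,154))]))
E
python3 m2.py
```

```text
seat [0.54584925 0.07683079 0.09398296]
[321.01174497 203.72315436] [308 189  27  29 596]
[249.22349936 154.28735632] [233 140  33  31 783]
[279.6142132  238.98477157] [271 231  18  18 197]
[182.31967213 244.07377049] [172 235  21  19 244]
orange [ 0.43258273 -0.28650821  0.0293249 ] [ 0.43108441 -0.28632157  0.03446961] [ 0.43217983 -0.28528874  0.03436568]
[ 0.42062149 -0.28332868  0.00044713]
[ 4.21583451e-01 -2.80958292e-01  3.87123022e-04]
red [0.54268867 0.01557153 0.14150682] panel 0.027229221664977144 -0.06132106817345308 0.03898077289794134 angle 1.4006233067657192 0.02762829917888422
```

View pics/kn.png

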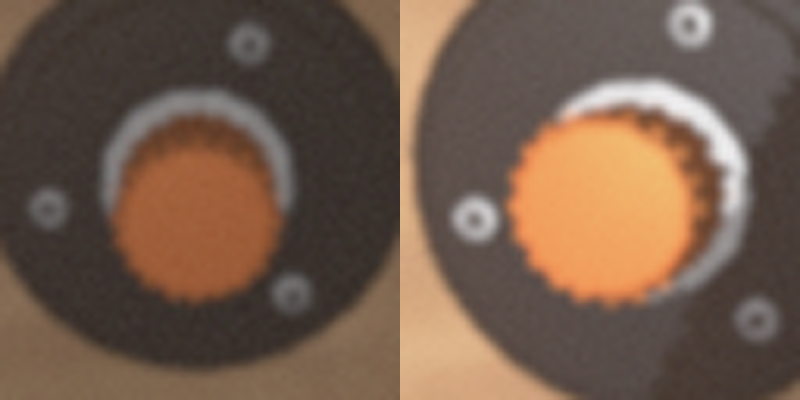

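Knob tops: view 0 at (320.9,205.1), view 1 at (247.9,154.9). The bench is at z≈0, so the knob top at about 34 mm agrees with the text. Now I grasp.

```bash
python3 - <<'E'
from h import *
import pickle
w=[pickle.load(open(f'w{i}.pkl','rb')) for i in range(2)]
k=tri((w[0],(320.9,205.1)),(w[1],(247.9,154.9)));print('knob',k)
k[2]=0
q=pose(0,[.1,1,0],[0,0,-1])
r.set_gripper(.3,80);print('overhang',r.finger_overhang,r.current_opening())
r.set_gripper(.5);print('overhang',r.finger_overhang)
r.move_to(list(k+[0,0,.1]),list(q))
f0=np.array(r.current_contact_force())
r.move_linear(list(k+[0,0,.044]),vel=.1)
print(np.array(r.current_contact_force())-f0,r.current_tool_pos())
r.set_gripper(0,80);print('open',r.current_opening(),r.current_finger_force(),np.array(r.current_contact_force())-f0)
r.move_linear(list(k+[0,0,.12]),vel=.15)
print('open',r.current_opening(),r.current_finger_force(),np.array(r.current_contact_force())-f0,r.current_t())
d=shot('wrist');save('held.png',d['pixels']);pickle.dump(d,open('held.pkl','wb'))
E
```

```text
knob [ 0.43260315 -0.2865786   0.03335965]
overhang 0.022 0.30212808414099795
overhang 0.022
[-0.20211565 -0.38610733  0.82244681] [ 0.43288403 -0.28661142  0.04435034]
open 0.20891686515568025 78.06362986564636 [-1.59058389  1.06100105  7.98930001]
open 0.20997278666549762 78.28143954277039 [-1.46345182 -0.28192517 -0.81032458] 10.8667
```

View pics/held.png

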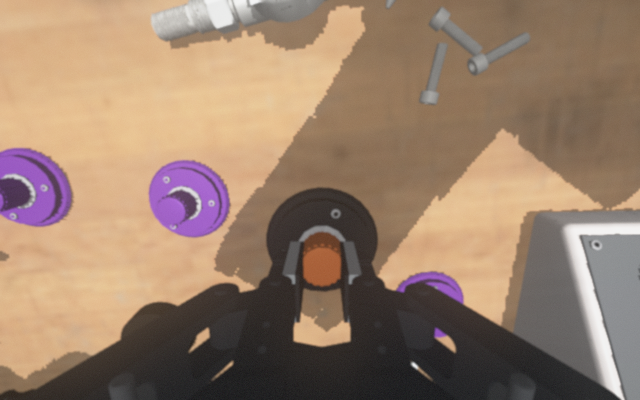

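The cover is held upright: the orange knob is between the pads at (322,265) and the lip is level at (322,235). I'll measure its height in the hand, then insert it step by step.

```bash
python3 - <<'E'
from h import *
import pickle
d=pickle.load(open('held.pkl','rb'));C=cloud(d)
p=np.array(r.current_tool_pos());print('tcp',p)
kt=np.median(C[262:275,314:331].reshape(-1,3),0)-p;print('knob top rel tcp',kt)
disc=np.median(C[203:216,305:328].reshape(-1,3),0)-p;print('disc rel',disc)
z=np.load('pan.npz');n,px,py,s=z['n'],z['px'],z['py'],z['seat']
off=.0443  # TCP above underside, nominal
if abs(kt[2]+.0103)<.006: off=.034-kt[2]
print('off',off)
q=pose(0,py,-n)
r.move_to(list(s+n*(off+.06)),list(q))
r.move_linear(list(s+n*(off+.022)),vel=.1);r.sleep(.2)
f0=np.array(r.current_contact_force());print('base',f0,r.current_t())
for h in(.014,.010,.008,.006,.004):
    r.move_linear(list(s+n*(off+h)),vel=.05)
    e=np.array(r.current_tool_pos())-s;f=np.array(r.current_contact_force())-f0
    print(h,'act h',(e@n-off).round(4),'lat',(e@px).round(4),(e@py).round(4),'F xyz-panel',(f@px).round(1),(f@py).round(1),(f@n).round(1))
    if f@n>25 : break
print(r.current_t())
E
```

```text
tcp [ 0.43215488 -0.28623482  0.11911097]
knob top rel tcp [ 0.0001892  -0.00090435 -0.01052214]
disc rel [-0.02340145 -0.0017674  -0.03304629]
off 0.04452214134911786
base [-0.31543493  0.05660248 -1.00919769] 13.0583
0.014 act h 0.0142 lat 0.0 0.0 F xyz-panel -0.4 0.2 0.8
0.01 act h 0.0103 lat 0.0002 0.0 F xyz-panel 0.9 -0.0 1.2
0.008 act h 0.0087 lat 0.0003 -0.0002 F xyz-panel 1.0 -2.9 16.3
0.006 act h 0.0066 lat 0.0005 -0.0002 F xyz-panel 2.1 -2.5 11.3
0.004 act h 0.0058 lat 0.0003 -0.0003 F xyz-panel -1.4 -3.8 48.4
14.3667
```

Force rose to 48 N about 6 mm above the expected height, so the cover may be on the balls or jammed, or my seat height may be off. I'll release and measure the cover's height and tilt against the panel from depth.

```bash
cat > chk.py <<'E'
from h import *
def check(fn=None):
    z=np.load('pan.npz');n,px,py,s=z['n'],z['px'],z['py'],z['seat']
    d=shot('wrist');C=cloud(d);E=C-s;a,b,h=E@px,E@py,E@n;ok=d['depth']>0
    rr=np.hypot(a,b)
    pan=ok&(rr>.05)&(rr<.075)&(abs(h)<.005)&(b>-.03)
    hp=np.median(h[pan])
    def plane(m,nm):
        if m.sum()<15: print(nm,'few',m.sum());return
        A=np.c_[a[m],b[m],np.ones(m.sum())];x=np.linalg.lstsq(A,h[m],rcond=None)[0]
        keep=abs(A@x-h[m])<.0015;x=np.linalg.lstsq(A[keep],h[m][keep],rcond=None)[0]
        print(nm,'h',((x[2]-hp)*1e3).round(2),'tilt deg',np.degrees(x[:2]).round(2),keep.sum())
    print('panel',hp*1e3,pan.sum())
    plane(pan,'panel')
    plane(ok&(rr>.037)&(rr<.042)&(h>.005)&(h<.02),'collar top(12)')
    plane(ok&(rr>.015)&(rr<.026)&(h>.004)&(h<.025),'disc top(11.5)')
    kn=ok&(rr<.010)&(h>.028)&(h<.046);plane(kn,'knob top(34)')
    if kn.sum(): print('knob centre',a[kn].mean()*1e3,b[kn].mean()*1e3)
    if fn: save(fn,d['pixels'])
    return d
E
python3 - <<'E'
from chk import *
z=np.load('pan.npz');n,px,py,s=z['n'],z['px'],z['py'],z['seat']
r.set_gripper(.5)
q=np.array(r.current_ee_rot())
e=np.array(r.current_tool_pos());print('force after release',r.current_contact_force())
r.move_linear(list(e+n*.08),vel=.2);r.sleep(.2)
check('after.png');print(r.current_t())
E
```

```text
force after release [-0.62589012  1.23703429 -0.16976772]
panel -0.13231387358055754 7905
panel h 0.03 tilt deg [-0.04 -0.08] 7627
collar top(12) h 13.15 tilt deg [-1.7 -1.3] 734
disc top(11.5) h 17.02 tilt deg [-18.49  -4.08] 1054
knob top(34) h 40.57 tilt deg [-18.11  -3.69] 370
knob centre -2.10637683678341 -0.25609671146960056
15.8333
```

View pics/after.png

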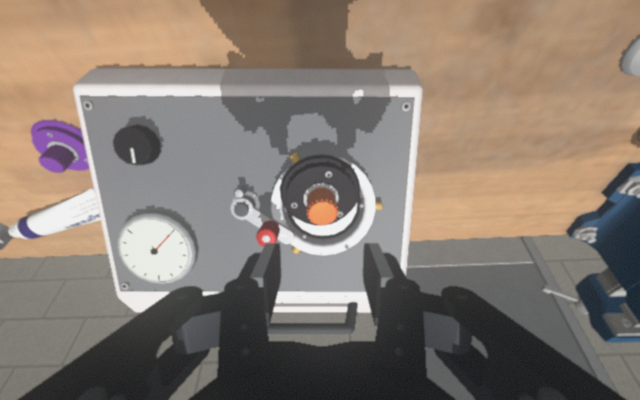

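The picture shows the cover lying askew in the collar. Its knob is at (322,212) and its lip is shifted down-slope to about (320,185). The latch has been swung to about 45° (pivot (243,207), knob (267,232)). My low transfer probably brushed the latch and turned the cover about the jaw axis. I'll regrip with the jaws closing along the slope, which squares the knob, then lift and check.

```bash
cat >> chk.py <<'E'
def hand():
    p,q=np.array(r.current_tool_pos()),R.from_quat(r.current_ee_rot())
    d=shot('wrist');L=q.inv().apply((cloud(d)-p).reshape(-1,3));ok=d['depth'].ravel()>0
    rr=np.hypot(L[:,0],L[:,1]);m=ok&(rr>.0135)&(rr<.027)&(L[:,2]>.018)&(L[:,2]<.05)&(abs(L[:,1])<.02)&(L[:,0]>.0125)
    A=np.c_[L[m,:2],np.ones(m.sum())];x=np.linalg.lstsq(A,L[m,2],rcond=None)[0]
    for _ in range(4):
        k=abs(A@x-L[m,2])<.0015;x=np.linalg.lstsq(A[k],L[m,2][k],rcond=None)[0]
    print('in hand: disc z',x[2],'tilt x,y deg',np.degrees(x[:2]),k.sum(),m.sum())
    kk=ok&(rr<.014)&(L[:,2]>-.01)&(L[:,2]<.02);kz=L[kk]
    if len(kz): zt=np.percentile(kz[:,2],15);t=kz[abs(kz[:,2]-zt)<.002];print('knob top z',zt,'centre',t[:,:2].mean(0),len(t))
    return d
def latch():
    z=np.load('pan.npz');n,px,py,s=z['n'],z['px'],z['py'],z['seat'];d=shot('wrist');C=cloud(d)-s;H=cv2.cvtColor(d['pixels'],cv2.COLOR_RGB2HSV).astype(int)
    a,b,h=C@px,C@py,C@n
    m=((H[...,0]<10)|(H[...,0]>166))&(H[...,1]>100)&(d['depth']>0)&(h>.038)&(h<.046)&(np.hypot(a,b+.066)<.045)
    if m.sum()>8: print('latch knob',a[m].mean(),b[m].mean(),h[m].mean(),'angle',np.arctan2(a[m].mean(),b[m].mean()+.066),m.sum())
    else: print('latch not seen',m.sum())
E
python3 - <<'E'
from chk import *
z=np.load('pan.npz');n,px,py,s=z['n'],z['px'],z['py'],z['seat']
latch()
q=pose(0,px,-n);c=s-px*.0035-py*.0003
r.move_to(list(c+n*.095),list(q));f0=np.array(r.current_contact_force())
r.move_linear(list(c+n*.053),vel=.1);f=np.array(r.current_contact_force())-f0;print('F',f@px,f@py,f@n)
r.set_gripper(0,60);f=np.array(r.current_contact_force())-f0;print('F',f@px,f@py,f@n,r.current_opening())
r.move_linear(list(s+n*.085),vel=.1);r.sleep(.2);print(r.current_opening(),r.current_finger_force())
d=hand();save('h2.png',d['pixels']);latch();print(r.current_t())
E
```

```text
latch knob 0.013470301972187813 -0.04266271917381086 0.04113349424028748 angle 0.5234868210351057 203
F 1.36162647144123 -0.027744147070614678 0.7079906100547231
F 0.748235291484525 1.6352563339177688 3.475773240657906 0.22511671340112596
0.22381090263734427 56.591143012046814
in hand: disc z 0.03547103800589963 tilt x,y deg [ 4.0937823  15.58345825] 1188 1543
knob top z 0.007720702688376908 centre [ 0.00207999 -0.00182873] 55
latch knob 0.010714802353729664 -0.041974204961111705 0.040915989065606895 angle 0.4194981692141302 117
19.125
```

The cover is still tilted about 15° in the hand. The latch is at 0.42 rad, low enough to lie over the port, which is what interferes. I'll use the held cover's rim to nudge the red latch knob back up-slope. Then I'll set the cover flat on free bench in front of the console for a proper, deeper grip.

```bash
python3 - <<'E'
from chk import *
z=np.load('pan.npz');n,px,py,s=z['n'],z['px'],z['py'],z['seat']
P=lambda x,y,h:list(s+px*x+py*y+n*h)
r.move_linear(P(-.01,-.01,.112),vel=.2)
r.move_linear(P(-.048,-.052,.108),vel=.25)
r.move_linear(P(-.048,-.052,.083),vel=.2);f0=np.array(r.current_contact_force())
for x,y in((-.02,-.055),(.004,-.062)):
    r.move_linear(P(x,y,.083),vel=.12);f=np.array(r.current_contact_force())-f0;print('F',f@px,f@py,f@n)
r.move_linear(P(-.03,-.04,.12),vel=.25)
hand();latch();print(r.current_t(),r.current_finger_force())
E
```

```text
Traceback (most recent call last):
cell.PlanningError: the arm cannot follow that straight line within its joint ranges
```

```bash
python3 - <<'E'
from chk import *
z=np.load('pan.npz');n,px,py,s=z['n'],z['px'],z['py'],z['seat']
P=lambda x,y,h:list(s+px*x+py*y+n*h)
print(np.round(r.current_q(),2),r.current_t())
for nm,nz in(('n',n),('25',np.array([-.42,.033,.9])),('20deg',np.array([-.34,.027,.94]))):
  q=pose(0,px,-nz)
  for p in((-.048,-.052,.108),(-.048,-.052,.083),(-.02,-.055,.083),(.004,-.062,.083)):
    k=r.inverse_kinematics(P(*p),list(q));print(nm,p,None if k is None else np.round(k,2))
E
```

```text
[ 0.1   0.18  2.23 -0.54  0.19  0.68] 19.425
n (-0.048, -0.052, 0.108) None
n (-0.048, -0.052, 0.083) None
n (-0.02, -0.055, 0.083) None
n (0.004, -0.062, 0.083) [-0.05  0.24  2.21 -0.13  0.12  0.15]
25 (-0.048, -0.052, 0.108) [-0.02  0.18  2.26 -0.1   0.27  0.15]
25 (-0.048, -0.052, 0.083) [-0.02  0.25  2.24 -0.12  0.21  0.17]
25 (-0.02, -0.055, 0.083) [-0.03  0.25  2.18 -0.07  0.27  0.11]
25 (0.004, -0.062, 0.083) [-0.05  0.25  2.13 -0.04  0.32  0.06]
20deg (-0.048, -0.052, 0.108) [-0.02  0.19  2.21 -0.05  0.39  0.1 ]
20deg (-0.048, -0.052, 0.083) [-0.02  0.26  2.19 -0.06  0.34  0.11]
20deg (-0.02, -0.055, 0.083) [-0.03  0.26  2.13 -0.04  0.4   0.08]
20deg (0.004, -0.062, 0.083) [-0.05  0.27  2.07 -0.02  0.45  0.04]
```

```bash
python3 - <<'E'
from chk import *
z=np.load('pan.npz');n,px,py,s=z['n'],z['px'],z['py'],z['seat']
P=lambda x,y,h:list(s+px*x+py*y+n*h)
q=list(pose(0,px,-np.array([-.42,.033,.9])))
r.move_to(P(-.044,-.052,.11),q)
r.move_linear(P(-.044,-.052,.085),vel=.2);f0=np.array(r.current_contact_force())
for x,y in((-.016,-.055),(.012,-.062)):
    r.move_linear(P(x,y,.085),vel=.12);f=np.array(r.current_contact_force())-f0;print('F',f@px,f@py,f@n)
r.move_linear(P(-.03,-.04,.12),vel=.25)
hand();latch();print(r.current_t(),r.current_finger_force())
E
```

```text
F -0.9217329613940064 -0.23696634920663734 0.09207727385978008
F -10.041604671205608 -5.174595353017845 -2.0060862768070544
in hand: disc z 0.036086120640799586 tilt x,y deg [ 5.24606353 18.30028199] 1108 1444
knob top z 0.008428583193441246 centre [-0.0018778 -0.0039328] 94
latch knob 0.023878421611462523 -0.051311134650212045 0.04103300218362362 angle 1.0193098841577486 294
21.5417 57.36474573612213
```

The latch is back to 1.02 rad, clear of the port. Now I set the cover flat on the bench in front of the console.

```bash
python3 - <<'E'
from chk import *
a,b=np.radians([5.2,18.3]);nu=np.array([a,b,-1]);nu/=np.linalg.norm(nu)  # cover's up in tool coords
c=np.array([.380,-.02,0])
# tool y = jaw axis; pick the roll nearest the present one
q0=R.from_quat(pose(0,[.15,1,0],[0,0,-1]));best=None
for yaw in np.radians([0,45,90,-45,-90]):
    qb=R.from_euler('z',yaw)*q0
    u=qb.apply(nu);ax=np.cross(u,[0,0,1]);ang=np.arctan2(np.linalg.norm(ax),u[2]);qq=R.from_rotvec(ax/np.linalg.norm(ax)*ang)*qb
    k=r.inverse_kinematics(list(c+[0,0,.11]),list(qq.as_quat()))
    if k is None: continue
    cost=np.abs(np.array(k)-r.current_q()).max();print(np.degrees(yaw),cost.round(2))
    if best is None or cost<best[0]:best=(cost,qq)
qq=best[1]
h=.0361*(-nu[2])+.0115   # TCP height when underside touches
print('h',h)
r.move_to(list(c+[0,0,.11]),list(qq.as_quat()))
f0=np.array(r.current_contact_force())
r.move_linear(list(c+[0,0,h+.006]),vel=.15)
for dz in(.004,.002,.0005,-.001,-.0025):
    r.move_linear(list(c+[0,0,h+dz]),vel=.06);f=np.array(r.current_contact_force())-f0;print(dz,f.round(1))
    if f[2]>4: break
r.set_gripper(.45)
p=np.array(r.current_tool_pos())
r.move_linear(list(p-qq.apply([0,0,.05])),vel=.25)
d=shot('wrist');C=cloud(d)
m=(d['depth']>0)&(abs(C[...,2]-.034)<.004)&(np.hypot(C[...,0]-c[0],C[...,1]-c[1])<.05)
print('knob top',C[m].mean(0),m.sum(),'std',C[m].std(0))
H=cv2.cvtColor(d['pixels'],cv2.COLOR_RGB2HSV).astype(int);mo=m&(H[...,1]>120)&(H[...,0]<22);print('orange',C[mo].mean(0),C[mo].std(0),mo.sum(),(C[mo].max(0)+C[mo].min(0))/2)
m=(d['depth']>0)&(C[...,2]>.009)&(C[...,2]<.015)&(np.hypot(C[...,0]-c[0],C[...,1]-c[1])<.06);print('disc',C[m].mean(0),m.sum())
save('bench.png',d['pixels']);print(r.current_t())
E
```

```text
0.0 2.26
45.0 2.76
-45.0 1.71
-90.0 0.7
h 0.04576074285219993
0.004 [-0.4  1.2  0.7]
0.002 [-1.1 -0.2  0. ]
0.0005 [-1.8 -0.3  0.9]
-0.001 [-8.6 -0.1 27.9]
knob top [ 0.38524617 -0.01929142  0.03368341] 870 std [0.00562656 0.0056576  0.00101719]
orange [ 0.38524601 -0.01929485  0.03369287] [0.00561618 0.00564141 0.00100977] 866 [ 0.38599422 -0.02052855  0.0330471 ]
disc [ 0.38342986 -0.01727006  0.01169735] 3221
25.7167
```

The cover lies flat at (0.385,-0.019), 25.7 s used. First an offline check of where the closed fingertips really are, using the earlier held image's depth.

```bash
python3 - <<'E'
from h import *
import pickle
d=pickle.load(open('held.pkl','rb'));C=cloud(d)
p=np.array([.43215,-.28623,.11911]);q=R.from_quat(pose(0,[.1,1,0],[0,0,-1]))
L=q.inv().apply((C-p).reshape(-1,3)).reshape(C.shape)
for u in(285,290,294,298,347,351,355,360):
    print(u,[tuple((L[v,u]*1e3).round(0).astype(int)) for v in range(232,262,5)])
E
```

```text
285 [(np.int64(10), np.int64(-21), np.int64(33)), (np.int64(7), np.int64(-21), np.int64(32)), (np.int64(4), np.int64(-21), np.int64(32)), (np.int64(1), np.int64(-22), np.int64(33)), (np.int64(7), np.int64(-19), np.int64(13)), (np.int64(7), np.int64(-18), np.int64(8))]
290 [(np.int64(10), np.int64(-19), np.int64(33)), (np.int64(7), np.int64(-19), np.int64(34)), (np.int64(11), np.int64(-17), np.int64(17)), (np.int64(11), np.int64(-16), np.int64(10)), (np.int64(11), np.int64(-16), np.int64(5)), (np.int64(11), np.int64(-15), np.int64(-1))]
294 [(np.int64(9), np.int64(-16), np.int64(35)), (np.int64(7), np.int64(-16), np.int64(33)), (np.int64(11), np.int64(-15), np.int64(16)), (np.int64(11), np.int64(-14), np.int64(11)), (np.int64(10), np.int64(-14), np.int64(6)), (np.int64(11), np.int64(-13), np.int64(0))]
298 [(np.int64(10), np.int64(-14), np.int64(33)), (np.int64(7), np.int64(-14), np.int64(34)), (np.int64(11), np.int64(-13), np.int64(17)), (np.int64(11), np.int64(-12), np.int64(10)), (np.int64(11), np.int64(-12), np.int64(4)), (np.int64(11), np.int64(-12), np.int64(-1))]
347 [(np.int64
[... 346 characters left out ...]
np.int64(11), np.int64(13), np.int64(15)), (np.int64(11), np.int64(13), np.int64(11)), (np.int64(10), np.int64(13), np.int64(6)), (np.int64(11), np.int64(12), np.int64(-1))]
355 [(np.int64(10), np.int64(17), np.int64(33)), (np.int64(7), np.int64(18), np.int64(33)), (np.int64(4), np.int64(17), np.int64(32)), (np.int64(1), np.int64(18), np.int64(32)), (np.int64(11), np.int64(14), np.int64(4)), (np.int64(11), np.int64(14), np.int64(0))]
360 [(np.int64(10), np.int64(20), np.int64(32)), (np.int64(7), np.int64(20), np.int64(34)), (np.int64(4), np.int64(20), np.int64(33)), (np.int64(1), np.int64(20), np.int64(33)), (np.int64(7), np.int64(18), np.int64(13)), (np.int64(7), np.int64(17), np.int64(8))]
```

The fingertips end about 19 mm ahead of the TCP, so the first grip overlapped the knob by only about 8 mm. This time I grip 9 mm deeper at full squeeze and transfer high.

```bash
python3 - <<'E'
from chk import *
z=np.load('pan.npz');n,px,py,s=z['n'],z['px'],z['py'],z['seat']
k=np.array([.3853,-.0193,0]);q=list(pose(0,[.08,1,0],[0,0,-1]));off=.0355
r.move_to(list(k+[0,0,.075]),q);f0=np.array(r.current_contact_force())
r.move_linear(list(k+[0,0,off]),vel=.12);print((np.array(r.current_contact_force())-f0).round(1))
r.set_gripper(0,120);print('grip',r.current_opening(),r.current_finger_force(),(np.array(r.current_contact_force())-f0).round(1))
off=r.current_tool_pos()[2]
r.move_linear(list(k+[0,.02,.17]),vel=.25)
qi=list(pose(0,py,-n))
r.move_to(list(s+n*(off+.055)),qi);r.sleep(.1)
hand();latch();print('off',off,r.current_t())
E
```

```text
[-0.5  0.1 -0. ]
grip 0.21670262461288683 117.20898985862732 [-3.8  0.2 14.4]
in hand: disc z 0.02492283561073397 tilt x,y deg [0.11296643 0.0065901 ] 1594 1779
knob top z 0.0018077587967476152 centre [ 0.00011759 -0.00115156] 1398
latch knob 0.02271618618922754 -0.05168522307187525 0.040869197202258234 angle 1.0084967835948484 360
off 0.03660147938984393 29.15
```

The cover is now square in the hand (tilt 0.1°). The camera shows a 1 mm bias along the jaw axis, which matches the difference from the fixed-camera estimate, so I shift the seat by +0.9 mm in y. Now I insert.

```bash
python3 - <<'E'
from chk import *
z=np.load('pan.npz');n,px,py,s=z['n'],z['px'],z['py'],z['seat'];s=s+.0009*py
off=.0366
r.move_linear(list(s+n*(off+.013)),vel=.12);f0=np.array(r.current_contact_force())
for h in(.009,.006,.004,.002,.0,-.001,-.002,-.003):
    r.move_linear(list(s+n*(off+h)),vel=.06)
    e=np.array(r.current_tool_pos())-s;f=np.array(r.current_contact_force())-f0
    print(h,'h',((e@n-off)*1e3).round(2),'F',(f@px).round(1),(f@py).round(1),(f@n).round(1))
    if f@n>35: break
print(r.current_t())
E
```

```text
0.009 h 9.48 F 0.2 1.2 0.1
0.006 h 6.3 F 0.5 0.7 0.4
0.004 h 4.24 F -0.1 0.7 4.4
0.002 h 1.86 F 0.0 0.4 -4.1
0.0 h -0.05 F -0.2 0.6 -2.6
-0.001 h -0.31 F -2.7 0.0 18.4
-0.002 h -0.42 F -4.6 -1.3 44.6
31.4083
```

The force dropped at the snap, then came up hard against the stop at h≈-0.3 mm, so the cover is home. I release, verify, then push the latch knob down-slope with closed fingers.

```bash
python3 - <<'E'
from chk import *
z=np.load('pan.npz');n,px,py,s=z['n'],z['px'],z['py'],z['seat'];s=s+.0009*py
r.set_gripper(.38)
e=np.array(r.current_tool_pos())
r.move_linear(list(e+n*.085),vel=.25)
check();latch();print(r.current_t())
nz=np.array([-.42,.033,.9]);nz/=np.linalg.norm(nz);q=list(pose(0,px,-nz))
for x,y in((.052,-.046),(.030,-.044),(.021,-.040)):
    for h in (.027,.09):
        k=r.inverse_kinematics(list(s+px*x+py*y+n*h+nz*.022),q);print(x,h,None if k is None else np.round(k,2))
E
```

```text
panel -0.1390635244184172 8108
panel h 0.03 tilt deg [-0.05 -0.1 ] 7870
collar top(12) h 12.06 tilt deg [-0.05 -0.04] 1776
disc top(11.5) h 11.57 tilt deg [ 0.08 -0.08] 1914
knob top(34) h 34.01 tilt deg [-0.01  0.07] 548
knob centre -0.274433916703706 0.012444963214928408
latch knob 0.023123924043502494 -0.05180786312203661 0.04107277269176467 angle 1.020333219085319 255
32.8417
0.052 0.027 [-0.02  0.35  1.98 -0.07  0.38  0.12]
0.052 0.09 [-0.01  0.21  2.01 -0.06  0.48  0.11]
0.03 0.027 [-0.01  0.35  2.03 -0.09  0.33  0.14]
0.03 0.09 [-0.    0.2   2.07 -0.07  0.44  0.13]
0.021 0.027 [-0.    0.35  2.05 -0.11  0.31  0.17]
0.021 0.09 [ 0.01  0.19  2.09 -0.09  0.43  0.15]
```

The cover is fully home: disc at 11.57 mm, knob top at 34.01 mm, tilt below 0.1°. Now the latch.

```bash
python3 - <<'E'
from chk import *
z=np.load('pan.npz');n,px,py,s=z['n'],z['px'],z['py'],z['seat'];s=s+.0009*py
nz=np.array([-.42,.033,.9]);nz/=np.linalg.norm(nz);q=list(pose(0,px,-nz))
P=lambda x,y,h:list(s+px*x+py*y+n*h+nz*.022)
r.set_gripper(0)
r.move_to(P(.054,-.047,.08),q)
r.move_linear(P(.054,-.047,.027),vel=.2);f0=np.array(r.current_contact_force())
r.move_linear(P(.030,-.043,.027),vel=.12)
for x in(.024,.022,.020,.018,.016,.014,.012,.010):
    r.move_linear(P(x,-.041,.027),vel=.06)
    e=np.array(r.current_tool_pos())-nz*.022-s;f=np.array(r.current_contact_force())-f0
    print(x,'x',((e@px)*1e3).round(2),'F',(f@px).round(1),(f@py).round(1),(f@n).round(1))
    if f@px>12: break
r.move_linear(P(.035,-.045,.030),vel=.2)
r.move_linear(P(.03,-.03,.11),vel=.25)
latch();print(r.current_t())
E
```

```text
0.024 x 23.78 F -1.6 -0.8 -0.8
0.022 x 21.89 F 0.8 -0.7 -0.8
0.02 x 19.81 F -0.3 -0.8 -0.0
0.018 x 18.75 F 3.5 -0.7 -0.4
0.016 x 18.04 F 8.1 -0.5 -1.1
0.014 x 17.48 F 12.0 -1.0 -0.9
0.012 x 16.9 F 15.7 -1.9 -1.2
latch knob 0.0006047096073826893 -0.03642288751198994 0.040848123988862485 angle 0.020442339373114213 213
37.525
```

The latch is against its stop (force ramped to 16 N, angle ≈0). One final look.

```bash
python3 - <<'E'
from chk import *
d=check('fin.png');print(r.current_t())
E
```

```text
panel -0.19016331115321142 9404
panel h 0.05 tilt deg [-0.05 -0.09] 9042
collar top(12) h 12.01 tilt deg [-0.04  0.02] 1666
disc top(11.5) h 11.68 tilt deg [-0.21 -0.64] 1571
knob top(34) h 33.97 tilt deg [-0.24 -0.02] 530
knob centre 0.13010158116317513 0.2184427503014286
37.575
```

View pics/fin.png

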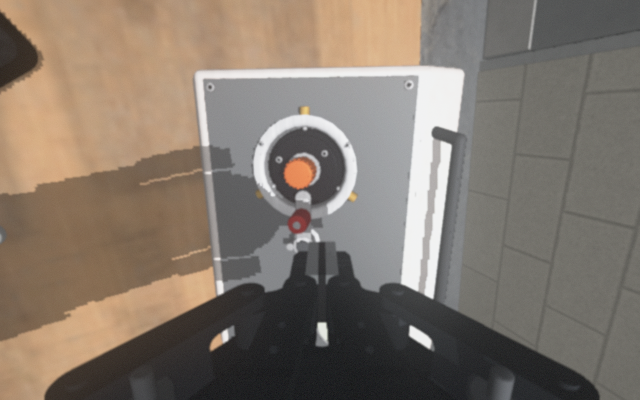

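The cover sits level in the collar with its knob at (300,172). The latch arm points at the port with its tip over the rim at (303,198) and its red knob at (300,221). The gripper is clear, so I hand in.

```bash
python3 -c "
from cell import r
print(r.hand_in())"
```

```text
the job is handed in; nothing more can be done
None
```

The cover is snapped fully home and level, the latch is swung to its stop across the rim, and the job was handed in at about 37.6 s; the first insertion went in askew (48 N at the wrist) and shifted the latch, so I regripped the cover on the bench and redid it.

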